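# Draw the sagging bolt over the bent keeper and hold the cage gate ajar

### The arm

A 6-joint arm with a two-finger parallel gripper is mounted at the origin on a cart in front of the work surface, level with it; the furniture and walls round the work are solid. World frame = base frame: x ahead of the robot, y to its left, z up, the work surface at z = 0. Lengths are in m, angles in rad, forces in N, time in s.
With the tool pointing down it reaches from about 0.3 to 0.875 m from the base axis. Payload 4.2 kg.
Tool frame: the origin (TCP) lies between the finger pads; the fingertips stand 11 mm ahead of it and the grasp point (between the pads) lies 8 mm behind it; z points along the fingers, y is the line along which they close (so a half turn about z gives the same grasp; the last joint's range is limited). The gripper opens to 85 mm and grips with 20 to 120 N. Pads are 22 mm wide; open, the fingers measure 114 mm over their backs; the gripper's body (76 mm by 85 mm) begins 54 mm behind the grasp point. The pads swing forward as they close: fully open they stand 13 mm farther back than shut.
Start: joints at [1.184, 0.32, 1.565, -0, 1.257, -0.02], TCP at [0.206, 0.537, 0.242] pointing down, gripper open.
Joint ranges: [-3.11, 3.11], [-0.84, 2.01], [0.21, 2.61], [-1.34, 4.49], [0.05, 2.63], [-2.56, 2.56]. Speed limits (rad/s): [2.57, 2.57, 3.14, 3.14, 3.14, 3.14].

### API

Orientations are given as [roll, pitch, yaw] about the fixed x, y, z axes, in that order (R = Rz(yaw) Ry(pitch) Rx(roll)).
In Python, from rig import env gives the robot as it stands. The module is installed in compiled form; this text tells all that it offers.
- The arm moves only by the shell command python3 -m crank 'ROWS' [FORCE]. ROWS is JSON, a list of rows, each an object of numbers: "gripper": the gripper's target within -1 to 1 (fully open at 1, half-way at 0, shut at -1); "dx", "dy", "dz": the shift along the world's x, y, z in m; "ax", "ay", "az": the turn, a rotation vector about the world's x, y, z in rad. In form: [{"gripper": .., "dx": .., "dy": .., "dz": .., "ax": .., "ay": .., "az": ..}, ...]. A call has 1 to 8 rows; each row is the pose to reach, as a shift and turn from the pose commanded when the call began; what a row does not reach only later rows make up. A row lasts 1/8 s, in which the tool goes at most 62.5 mm and 10.7 degrees, less where a joint would pass 70% of its speed; a pose out of reach is approached as far as the arm can. A call with a gripper value outside its range is refused whole. The fingers move at their own pace and stop on an object; FORCE is the grip in N (left out, the last holds). Time passes only in rows, so rows that repeat a pose let the fingers close. It gives the time, the measured TCP pose, the force, the opening and the grip force at its end, in the units of the state.
- env.state(): the state, without advancing time (a new reading comes with each control period).
- env.grab_frame(name): name is "scene" or "top" or "wrist"; returns the picture (384x512x3 uint8, blue, green, red); there is no depth.
- env.get_calibration(name): a dict with "fx", "fy", "cx", "cy" (pixels), "k1" (the pictures are not rectified: a ray, as slopes to the right and down, at radius r is drawn at 1 + k1 r^2 times it, then the intrinsics apply), "R" (3x3) and "t" (3): a world point X has camera coordinates R X + t; the wrist camera has in their place "hand_eye" (4x4, takes a point from camera to tool coordinates, whose origin is the TCP and whose axes are the flange's). Camera axes: x right, y down, z forward; pixel columns grow to the right and rows downward; lengths in m; the calibration is good to about 2 mm. A picture is of the moment at which its call begins: read the wrist's pose just before it. get_calibration takes no time and is no camera call.
- env.finish_job(): hands the job in; it is judged then, once.
Trained networks look in the newest picture that a camera, given by its name, has taken for a name from the list of things; names that differ only in an ending like _2 or _b are one class to them, and where a whole thing is asked for, a point or a joint stands for the part that bears it (a point fixed in the world has none). Each returns a list of dicts, best first, with "conf" (0 to 1); they miss things now and then, are a little off and sometimes report something else, mostly with a low value. They report only what shows in the picture. A call takes as long as a camera call.
- env.masks_of(target, camera): "region" (384x512 bool, what is visible of it) and "xy" ([column, row] in pixels, amid what is visible of it).
- env.spot_point(target, camera): "xy" ([column, row] in pixels: a listed point, or the origin of a listed thing).
The state is a dict: "clock": time; "joint_positions": joint angles; "qd": joint speeds; "joint_efforts": joint torques, N m; "position": TCP position; "ee_rot": TCP orientation; "ft_force": force on the tool from outside, world axes, zero at the start; "torque": the same for the moment, N m; "width": opening from 0.0 (shut) to 1.0 (fully open); "grasp_force": force on a finger pad.
Only numpy, scipy, OpenCV 4.12 (cv2) and the standard library are available. Lean on these libraries where they do the work, as an engineer would, in place of code of your own. Each camera call takes 0.05 s, during which the arm holds its last target. There are 200 camera calls.

### The job

Open the small cage on the worktop that locks up the reference cube: its barrel bolt sags behind the bent-up yellow lip of the keeper, so take the bolt by its red knob, lift it over the lip while you draw it right out of the keeper, without forcing it against the keeper and with the gate still shut. Then, by the same knob, swing the self-closing gate toward you to about 30 degrees (20 to 40 will do), and finish there with the knob still gripped firmly between the fingers so that the gate stays ajar. Leave the cube and the loose things round the cage where they are.

Things in the scene. Friction and masses are not known exactly. Their poses are not given: they have to be found in the camera images.
- cage: fixed cage, clear walls, open top, on a base plate 135 x 360 x 8 mm. Origin on the worktop under the gate, 120 mm from its hinge line; x points into the cage, square to the shut gate, y along the gate to the hinge, z up. Base: x -15 to +120, y +-180 mm. Hinge post (y = +142 mm) 140 mm high, latch post (y = -157 mm, carries the keeper) 90 mm, rear posts 120 mm. Place and yaw vary
- keeper: fixed steel keeper; origin and axes of the cage. A strap arches over the bolt's end: legs x = +-20, y = -168 to -148 mm, bridge z = 142 to 146 mm. Before it, at y = -144 to -140 mm, a yellow lip is bent up to z = 106 mm. The bolt's collar sits under the bridge behind the lip: to be drawn it must rise more than 8 mm; at 16 mm it meets the bridge. Over 40 N against the keeper is forcing it
- bolt: steel bolt on the gate's top rail: 10 mm rod, axis at z = 112 mm at rest, end collar 28 mm diameter, 15 mm long, upright red knob. Runs in two slotted staples on the gate (tops z = 143 mm): slides along the gate, lifts straight up, swings with the gate. About 0.16 kg; sags by its weight, stays where it is slid. Origin on the hinge line at worktop height, y along the gate to the hinge
- bolt_knob (a point): centre of the round upright red knob, 20 mm diameter, 36 mm high, on a stem of 11 mm; at rest it spans z = 152 to 188 mm and nothing else stands beside it at that height. At the start it is 161 to 165 mm from the hinge line
- gate_hinge (a point): point of the vertical hinge line of the gate, at the height of the resting knob's centre (170 mm); cage frame x = 0, y = +120 mm
- bolt_draw (a joint): how far the bolt is slid out of the keeper towards the hinge (cage +y while the gate is shut), m: starts at 0 to 0.004, end stop at 0.05; the collar meets the lip at 0.006 if not lifted and is clear of the lip from 0.025 on. Friction about 1 N
- bolt_lift (a joint): how far the bolt is lifted straight up, m: 0 is sagged, stop at 0.018
- gate (a joint): angle of the gate, rad: 0 shut, grows as its free end swings out towards the robot (clockwise from above), stop at 1.2. A spring shuts it: 0.2 N m when shut, 0.3 N m at 0.5. The gate is 238 mm wide from hinge to free edge, z = 14 to 94 mm; about 0.5 kg
- setting_cube: loose aluminium reference cube on a dark vee foot inside the cage, 73 x 62 x 92 mm, origin under its foot. Not to be moved
- loupe: loose black loupe, 38 mm diameter, 32 mm high, right of the cage, origin under its centre. Not to be moved
- screw_jack: loose screw jack, 42 mm diameter, 54 mm high, right of the cage, origin under its centre. Not to be moved
- dial_indicator: loose dial indicator, 109 x 58 x 24 mm, lying at the right in front of the cage, beside the blue tray, origin under its centre. Not to be moved
- marker_pen: loose marker pen, 17 x 135 x 16 mm, lying at the right behind the blue tray, origin under its centre. Not to be moved

How it is judged:
On the way, in this order (a step that is already met when the one before it is completed fails the run):
1. the bolt is lifted more than 7 mm, over the lip (value of joint bolt_lift above 0.007 m and value of joint gate below 0.1 rad), for 0.05 s.
2. the bolt is drawn out of the keeper (30 mm or more) with the gate still shut (under 6 degrees) (value of joint bolt_draw above 0.03 m and value of joint gate below 0.1 rad), for 0.1 s.
At the end, for the whole second after the job is handed in: the gate stands still, ajar by 20 to 40 degrees (0.35 to 0.70 rad) against its spring, the bolt is drawn by 30 mm or more, and the fingers still grip the bolt (contact force above 6 N; the gate merely leaning on a finger gives about 2 N) (value of joint gate between 0.35 and 0.7 rad and velocity of joint gate between -0.05 and 0.05 rad/s and value of joint bolt_draw above 0.03 m and contact force between the fingers and bolt above 6 N); the arm keeps its last pose, push and grip.
It fails at once if the bolt is forced against the keeper (more than 40 N) (contact force between bolt and keeper above 40 N).
It fails at once if the reference cube or a loose thing by the cage is moved by more than 15 mm (distance of any of setting_cube, loupe, screw_jack, dial_indicator, marker_pen from where it was at the start of the episode above 0.015 m).
It also fails if it takes over 32 s, if anything falls off the work surface, if the arm or the gripper's body presses on something with over 40 N, if the wrist force passes 120 N, or if a joint passes its speed limit or range.

## Working session

There is one attempt and no reset: what is moved stays moved. The work goes in short steps, Python scripts to look and compute and a shell command to move; the robot and the scene stay as the last step left them, time stands still between calls to the robot, and variables do not carry over. Pictures are saved under pics/ and viewed, at most 10 in all, crops included, and the job is handed in when it is done.

```bash
mkdir -p pics; cat > h.py <<'E'
import numpy as np, cv2
from rig import env
def ray(cam,xy,st=None):
    c=env.get_calibration(cam)
    K=np.array([[c["fx"],0,c["cx"]],[0,c["fy"],c["cy"]],[0,0,1.]])
    u=cv2.undistortPoints(np.array([[xy]],float),K,np.array([c["k1"],0,0,0,0.]))[0,0]
    d=np.array([u[0],u[1],1.])
    if cam=="wrist":
        from scipy.spatial.transform import Rotation as R
        H=np.array(c["hand_eye"]);Rt=R.from_euler("xyz",st["ee_rot"]).as_matrix()
        return Rt@H[:3,3]+st["position"],Rt@H[:3,:3]@d
    Rm=np.array(c["R"]);t=np.array(c["t"])
    return -Rm.T@t,Rm.T@d
def atz(cam,xy,z,st=None):
    o,d=ray(cam,xy,st);return o+d*(z-o[2])/d[2]
def tri(rays):
    A=0;b=0
    for o,d in rays:
        d=d/np.linalg.norm(d);P=np.eye(3)-np.outer(d,d);A=A+P;b=b+P@o
    X=np.linalg.solve(A,b)
    return X,[np.linalg.norm(np.cross(X-o,d/np.linalg.norm(d))) for o,d in rays]
E
python3 - <<'E'
from h import *
np.set_printoptions(precision=4,suppress=True)
s=env.state();print(s)
ims=[]
for c in("scene","top"):
    im=env.grab_frame(c).copy();
    for n,z in(("bolt_knob",.17),("gate_hinge",.17),("cage",0),("loupe",0),("screw_jack",0),("dial_indicator",0)):
        for r in env.spot_point(n,c)[:2]:
            print(c,n,r["conf"],np.array(r["xy"]),atz(c,r["xy"],z))
            if r["conf"]>.4: cv2.circle(im,tuple(int(v) for v in r["xy"]),3,(255,0,255),1)
    ims.append(im)
cv2.imwrite("pics/a.png",cv2.resize(np.vstack(ims),None,fx=.78,fy=.78)); 
cv2.imwrite("pics/s.png",ims[0]);cv2.imwrite("pics/t.png",ims[1])
E
```

```text
{'clock': 0.0, 'joint_positions': array([ 1.184 ,  0.3203,  1.5657, -0.    ,  1.2574, -0.02  ]), 'qd': array([-0.0003,  0.0008, -0.0016,  0.0013, -0.001 , -0.0002]), 'joint_efforts': array([  0.0012, -41.5521, -23.4162,   0.0001,   0.0082,  -0.    ]), 'position': array([0.206 , 0.5363, 0.2415]), 'ee_rot': array([-3.1398, -0.    ,  2.7748]), 'ft_force': array([-0.5076,  0.2881,  0.1237]), 'torque': array([0.0283, 0.0169, 0.0534]), 'grasp_force': 0.0, 'width': 0.999228732623315}
scene bolt_knob 0.77 [215.  163.9] [0.5233 0.0626 0.17  ]
scene gate_hinge 0.57 [177.1 142.6] [0.5155 0.2138 0.17  ]
scene cage 0.75 [203.5 194.7] [0.5078 0.1117 0.    ]
scene loupe 0.54 [322.2 225.8] [ 0.6525 -0.2613  0.    ]
scene screw_jack 0.46 [291.9 248.4] [ 0.5244 -0.2357  0.    ]
scene dial_indicator 0.95 [242.3 281.2] [ 0.3455 -0.1897  0.    ]
top bolt_knob 0.64 [214.5 198. ] [0.5185 0.0571 0.17  ]
top gate_hinge 0.66 [162.7 203.4] [0.5045 0.2235 0.17  ]
top cage 0.97 [206.5 206.3] [0.5073 0.0997 0.    ]
top loupe 0.57 [308.1 162. ] [ 0.6594 -0.267   0.    ]
top loupe 0.17 [212.9 198.9] [0.5333 0.0766 0.    ]
top screw_jack 0.66 [300.1 198.6] [ 0.5279 -0.2342  0.    ]
top dial_indicator 0.48 [289.  249.7] [ 0.3481 -0.1894  0.    ]
```

View pics/s.png

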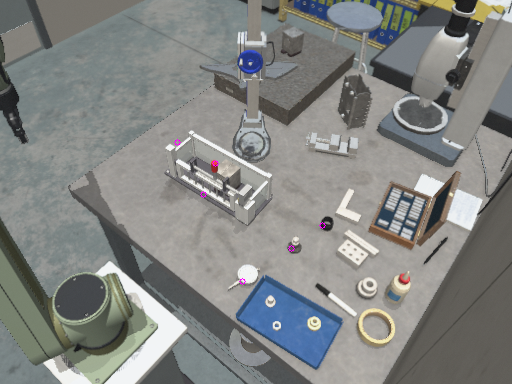

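View pics/t.png

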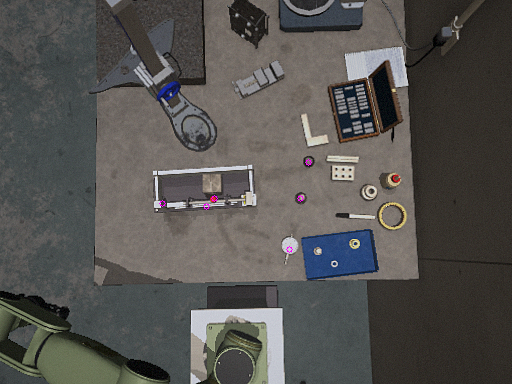

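```bash
python3 - <<'E'
from h import *
np.set_printoptions(precision=4,suppress=True)
for n,a,b in(("knob",[215,163.9],[214.5,198]),("hinge",[177.1,142.6],[162.7,203.4])):
    print(n,tri([ray("scene",a),ray("top",b)]))
E
```

```text
knob (array([0.5174, 0.0565, 0.179 ]), [np.float64(0.00014369311748670485), np.float64(0.00014369311748668728)])
hinge (array([0.51  , 0.2186, 0.1704]), [np.float64(0.007323870186895193), np.float64(0.007323870186895045)])
```

The scene picture shows the cage with the red knob at (215,164), the hinge post at (177,143) and the loose parts to its right. The top view agrees: knob (214,198), hinge (163,203), cage yaw about +0.05. Next I move above the knob with the fingers closing along the gate.

```bash
python3 -m crank '[{"gripper":0.2,"dx":0.03,"dy":-0.05,"dz":0.05,"az":0.1},{"gripper":0.2,"dx":0.31,"dy":-0.48,"dz":0.08,"az":0.42},{"gripper":0.2,"dx":0.31,"dy":-0.48,"dz":0.08,"az":0.42},{"gripper":0.2,"dx":0.31,"dy":-0.48,"dz":0.08,"az":0.42},{"gripper":0.2,"dx":0.31,"dy":-0.48,"dz":0.08,"az":0.42},{"gripper":0.2,"dx":0.31,"dy":-0.48,"dz":0.08,"az":0.42},{"gripper":0.2,"dx":0.31,"dy":-0.48,"dz":0.08,"az":0.42},{"gripper":0.2,"dx":0.31,"dy":-0.48,"dz":0.08,"az":0.42}]' 40; python3 -c "
from rig import env;s=env.state();print(s['joint_positions'])"
```

```text
[ 1.18401080e+00  3.19563723e-01  1.56450348e+00  9.57386327e-06
  1.25743323e+00 -2.00072513e-02]invalid input
```

```bash
python3 -m crank '[{"gripper":0.2,"dx":0.03,"dy":-0.05,"dz":0.05,"ax":0,"ay":0,"az":0.1},{"gripper":0.2,"dx":0.31,"dy":-0.48,"dz":0.08,"ax":0,"ay":0,"az":0.42},{"gripper":0.2,"dx":0.31,"dy":-0.48,"dz":0.08,"ax":0,"ay":0,"az":0.42},{"gripper":0.2,"dx":0.31,"dy":-0.48,"dz":0.08,"ax":0,"ay":0,"az":0.42},{"gripper":0.2,"dx":0.31,"dy":-0.48,"dz":0.08,"ax":0,"ay":0,"az":0.42},{"gripper":0.2,"dx":0.31,"dy":-0.48,"dz":0.08,"ax":0,"ay":0,"az":0.42},{"gripper":0.2,"dx":0.31,"dy":-0.48,"dz":0.08,"ax":0,"ay":0,"az":0.42},{"gripper":0.2,"dx":0.31,"dy":-0.48,"dz":0.08,"ax":0,"ay":0,"az":0.42}]' 40
```

```text
clock: 1.7
position: [0.4674, 0.1314, 0.316]
ee_rot: [3.141, 0.001, -3.088]
ft_force: [1.3, 1.2, 0.4]
width: 0.598
grasp_force: 0.0
```

```bash
python3 -m crank '[{"gripper":0.2,"dx":0.035,"dy":-0.05,"dz":0.0,"ax":0,"ay":0,"az":0},{"gripper":0.2,"dx":0.045,"dy":-0.065,"dz":0.0,"ax":0,"ay":0,"az":0},{"gripper":0.2,"dx":0.045,"dy":-0.065,"dz":0.0,"ax":0,"ay":0,"az":0}]'
python3 - <<'E'
from h import *
np.set_printoptions(precision=4,suppress=True)
s=env.state();print(s["position"],s["ee_rot"])
im=env.grab_frame("wrist").copy()
for n in("bolt_knob","gate_hinge"):
    for r in env.spot_point(n,"wrist")[:2]:
        print(n,r["conf"],np.array(r["xy"]),atz("wrist",r["xy"],.17,s));cv2.circle(im,tuple(int(v) for v in r["xy"]),4,(255,0,255),1)
m=env.masks_of("bolt_knob","wrist")
for r in m[:1]: 
    print(r["conf"],r["xy"],atz("wrist",r["xy"],.17,s)); ys,xs=np.nonzero(r["region"]);print(xs.min(),xs.max(),ys.min(),ys.max())
hsv=cv2.cvtColor(im,cv2.COLOR_BGR2HSV)
red=(((hsv[...,0]<8)|(hsv[...,0]>172))&(hsv[...,1]>150)&(hsv[...,2]>80)).astype(np.uint8)
_,_,st,ce=cv2.connectedComponentsWithStats(red);i=1+st[1:,4].argmax();print("red",st[i],ce[i],atz("wrist",ce[i],.188,s))
cv2.imwrite("pics/w.png",im)
E
```

```text
clock: 2.08
position: [0.5117, 0.0677, 0.3152]
ee_rot: [3.141, -0.001, -3.09]
ft_force: [-0.3, 0.3, -1.1]
width: 0.598
grasp_force: 0.0
[0.5117 0.0677 0.3152] [ 3.141  -0.0008 -3.0904]
bolt_knob 0.59 [254.5 180.7] [0.5146 0.0643 0.17  ]
gate_hinge 0.6 [432.4 183.9] [0.5091 0.2253 0.17  ]
0.56 [250.4, 165.9] [0.5014 0.0602 0.17  ]
142 354 151 197
red [240 167  24  31 518] [251.4942 182.973 ] [0.511  0.0619 0.188 ]
```

View pics/w.png

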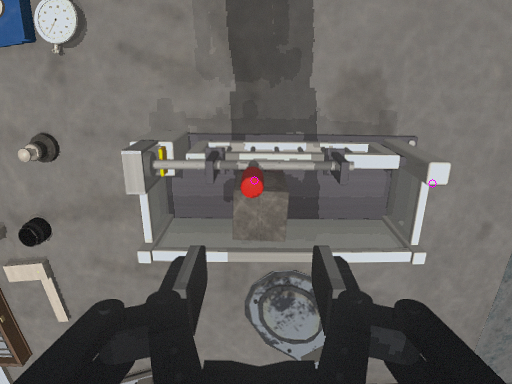

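The wrist view shows the knob's top disc at about (252,186), between the fingers. The rod is level along row 165, the keeper and yellow lip are near (160,160), and the hinge post is at (437,173). I go lower and look again.

```bash
python3 -m crank '[{"gripper":0.2,"dx":0.003,"dy":-0.006,"dz":-0.05,"ax":0,"ay":0,"az":0},{"gripper":0.2,"dx":0.003,"dy":-0.006,"dz":-0.075,"ax":0,"ay":0,"az":0},{"gripper":0.2,"dx":0.003,"dy":-0.006,"dz":-0.075,"ax":0,"ay":0,"az":0}]'
python3 - <<'E'
from h import *
np.set_printoptions(precision=4,suppress=True)
s=env.state();print(s["position"],s["ee_rot"])
im=env.grab_frame("wrist").copy()
for r in env.spot_point("bolt_knob","wrist")[:2]:
    print(r["conf"],np.array(r["xy"]),atz("wrist",r["xy"],.17,s))
hsv=cv2.cvtColor(im,cv2.COLOR_BGR2HSV)
red=(((hsv[...,0]<8)|(hsv[...,0]>172))&(hsv[...,1]>150)&(hsv[...,2]>80)).astype(np.uint8)
_,_,st,ce=cv2.connectedComponentsWithStats(red);i=1+st[1:,4].argmax();b=st[i]
c=(b[0]+b[2]/2,b[1]+b[3]-b[2]/2);print("red",b,c,atz("wrist",c,.188,s))
cv2.imwrite("pics/w2.png",im)
E
```

```text
clock: 2.65
position: [0.5129, 0.0632, 0.239]
ee_rot: [3.141, -0.004, -3.087]
ft_force: [-0.5, -0.7, 0.3]
width: 0.594
grasp_force: 0.0
[0.5129 0.0632 0.239 ] [ 3.1415 -0.0044 -3.0866]
0.89 [258.8 215. ] [0.5152 0.0635 0.17  ]
0.24 [  9.1 158.2] [ 0.4847 -0.1041  0.17  ]
red [242 195  31  44 958] (np.float64(257.5), np.float64(223.5)) [0.5132 0.0626 0.188 ]
```

View pics/w2.png

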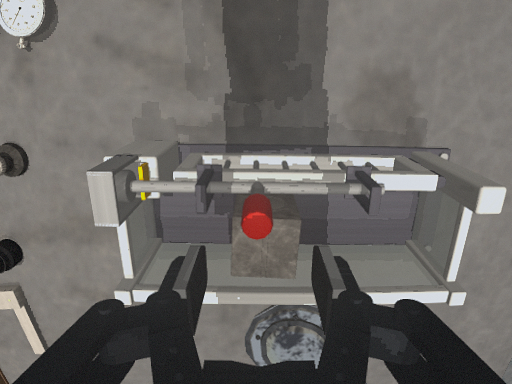

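The knob is centred between the fingers at (257,215), at about (0.514, 0.063). I descend and grip.

```bash
python3 -m crank '[{"gripper":0.2,"dx":0.001,"dy":0,"dz":-0.04,"ax":0,"ay":0,"az":0},{"gripper":0.2,"dx":0.001,"dy":0,"dz":-0.072,"ax":0,"ay":0,"az":0},{"gripper":0.2,"dx":0.001,"dy":0,"dz":-0.072,"ax":0,"ay":0,"az":0},{"gripper":-0.3,"dx":0.001,"dy":0,"dz":-0.072,"ax":0,"ay":0,"az":0},{"gripper":-1,"dx":0.001,"dy":0,"dz":-0.072,"ax":0,"ay":0,"az":0},{"gripper":-1,"dx":0.001,"dy":0,"dz":-0.072,"ax":0,"ay":0,"az":0},{"gripper":-1,"dx":0.001,"dy":0,"dz":-0.072,"ax":0,"ay":0,"az":0},{"gripper":-1,"dx":0.001,"dy":0,"dz":-0.072,"ax":0,"ay":0,"az":0}]' 40
```

```text
clock: 3.75
position: [0.517, 0.0624, 0.1707]
ee_rot: [3.141, 0.005, -3.088]
ft_force: [-0.1, 0.7, 7.0]
width: 0.219
grasp_force: 39.1
```

```bash
python3 -m crank '[{"gripper":-1,"dx":0,"dy":0,"dz":0.004,"ax":0,"ay":0,"az":0},{"gripper":-1,"dx":0,"dy":0,"dz":0.008,"ax":0,"ay":0,"az":0},{"gripper":-1,"dx":0,"dy":0,"dz":0.011,"ax":0,"ay":0,"az":0},{"gripper":-1,"dx":0,"dy":0,"dz":0.013,"ax":0,"ay":0,"az":0},{"gripper":-1,"dx":0,"dy":0,"dz":0.013,"ax":0,"ay":0,"az":0}]'
```

```text
clock: 4.38
position: [0.5157, 0.0622, 0.1816]
ee_rot: [3.141, 0.0, -3.089]
ft_force: [2.6, 0.9, -1.0]
width: 0.219
grasp_force: 39.1
```

```bash
python3 -m crank '[{"gripper":-1,"dx":0,"dy":0,"dz":0.001,"ax":0,"ay":0,"az":0},{"gripper":-1,"dx":0,"dy":0.003,"dz":0.001,"ax":0,"ay":0,"az":0},{"gripper":-1,"dx":0,"dy":0.006,"dz":0.001,"ax":0,"ay":0,"az":0},{"gripper":-1,"dx":0,"dy":0.009,"dz":0.001,"ax":0,"ay":0,"az":0},{"gripper":-1,"dx":0,"dy":0.009,"dz":0.001,"ax":0,"ay":0,"az":0}]'
```

```text
clock: 5.0
position: [0.5155, 0.0716, 0.1825]
ee_rot: [3.141, -0.0, -3.088]
ft_force: [1.1, -0.2, -0.3]
width: 0.219
grasp_force: 39.1
```

```bash
python3 -m crank '[{"gripper":-1,"dx":0,"dy":0.005,"dz":0,"ax":0,"ay":0,"az":0},{"gripper":-1,"dx":-0.001,"dy":0.010,"dz":0,"ax":0,"ay":0,"az":0},{"gripper":-1,"dx":-0.001,"dy":0.015,"dz":0,"ax":0,"ay":0,"az":0},{"gripper":-1,"dx":-0.001,"dy":0.020,"dz":0,"ax":0,"ay":0,"az":0},{"gripper":-1,"dx":-0.001,"dy":0.025,"dz":0,"ax":0,"ay":0,"az":0},{"gripper":-1,"dx":-0.0015,"dy":0.030,"dz":0,"ax":0,"ay":0,"az":0},{"gripper":-1,"dx":-0.0015,"dy":0.030,"dz":0,"ax":0,"ay":0,"az":0},{"gripper":-1,"dx":-0.0015,"dy":0.030,"dz":0,"ax":0,"ay":0,"az":0}]'
python3 - <<'E'
from h import *
s=env.state();print(s["position"],s["torque"])
cv2.imwrite("pics/w3.png",env.grab_frame("wrist"))
E
```

```text
clock: 6.0
position: [0.5142, 0.1015, 0.1826]
ee_rot: [3.141, 0.0, -3.088]
ft_force: [2.9, -0.0, -0.7]
width: 0.22
grasp_force: 39.1
[0.51421753 0.10153052 0.18255337] [ 0.11772051 -0.47362981 -0.16341056]
```

View pics/w3.png

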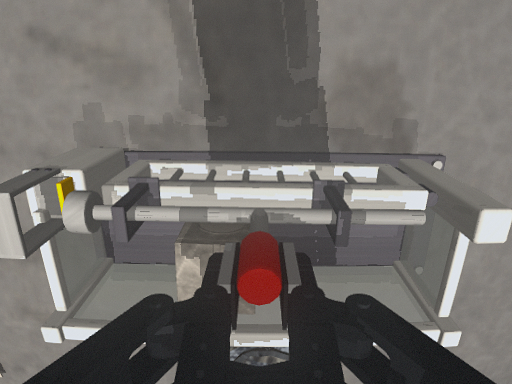

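The picture shows the collar at (80,211), clear of the yellow lip, with the gate shut and the knob held between the pads. Now I swing the gate along an arc about the hinge.

```bash
python3 -m crank '[{"gripper":-1,"dx":-0.008,"dy":0,"dz":0,"ax":0,"ay":0,"az":-0.065},{"gripper":-1,"dx":-0.016,"dy":0.0003,"dz":0,"ax":0,"ay":0,"az":-0.13},{"gripper":-1,"dx":-0.024,"dy":0.0012,"dz":0,"ax":0,"ay":0,"az":-0.195},{"gripper":-1,"dx":-0.032,"dy":0.0027,"dz":0,"ax":0,"ay":0,"az":-0.26},{"gripper":-1,"dx":-0.04,"dy":0.0047,"dz":0,"ax":0,"ay":0,"az":-0.325},{"gripper":-1,"dx":-0.0475,"dy":0.007,"dz":0,"ax":0,"ay":0,"az":-0.39},{"gripper":-1,"dx":-0.055,"dy":0.010,"dz":0,"ax":0,"ay":0,"az":-0.455},{"gripper":-1,"dx":-0.062,"dy":0.0135,"dz":0,"ax":0,"ay":0,"az":-0.52}]'
python3 -m crank '[{"gripper":-1,"dx":0,"dy":0,"dz":0,"ax":0,"ay":0,"az":0},{"gripper":-1,"dx":0,"dy":0,"dz":0,"ax":0,"ay":0,"az":0},{"gripper":-1,"dx":0,"dy":0,"dz":0,"ax":0,"ay":0,"az":0},{"gripper":-1,"dx":0,"dy":0,"dz":0,"ax":0,"ay":0,"az":0}]'
python3 - <<'E'
from h import *
cv2.imwrite("pics/w4.png",env.grab_frame("wrist"))
t=env.grab_frame("top");cv2.imwrite("pics/t4.png",cv2.resize(t[140:240,130:330],None,fx=4,fy=4))
E
```

```text
clock: 7.05
position: [0.4519, 0.114, 0.1826]
ee_rot: [-3.141, 0.001, 2.673]
ft_force: [3.6, -2.3, -0.6]
width: 0.218
grasp_force: 39.2
clock: 7.55
position: [0.4522, 0.1145, 0.1824]
ee_rot: [-3.141, 0.0, 2.675]
ft_force: [2.4, -2.8, -0.2]
width: 0.219
grasp_force: 39.2
```

View pics/w4.png

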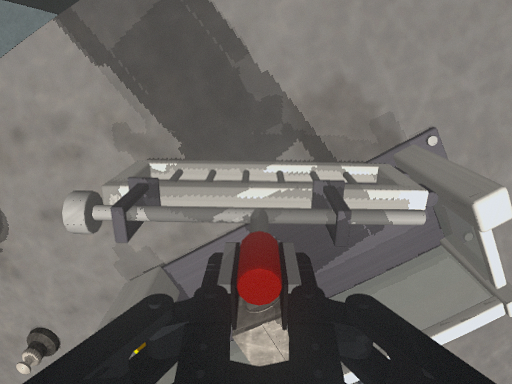

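The gate stands parallel to the tool at about 30°. The collar is at (80,212), as far drawn as before, and the knob is gripped with 39 N. Nothing loose has been touched.

```bash
python3 -c "
from rig import env;print(env.finish_job())"
```

```text
the job is handed in; nothing more can be done
None
```

I handed the job in at about 7.6 s: the bolt was lifted and drawn about 39 mm with the gate shut, and the gate is held at about 30° with the knob gripped at 39 N (no verdict was returned).

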